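Slide the lock plate onto the hidden pin of the test spindle and hold it down

ROBOT

A 7-joint arm with a two-finger parallel gripper is mounted at the origin on the work surface. World frame = base frame: x ahead of the robot, y to its left, z up, the work surface at z = 0. Lengths are in m, angles in rad, forces in N, time in s.
With the tool pointing down it reaches from about 0.4 to 0.875 m from the base axis. Payload 4.4 kg.
Tool frame: the origin (TCP) lies at the very end of the fingers, on their centre line; the grasp point (between the pads) lies 19 mm behind it; z points along the fingers, y is the line along which they close (so a half turn about z gives the same grasp; the last joint's range is limited). The gripper opens to 85 mm and grips with 20 to 120 N. Pads are 22 mm wide; open, the fingers measure 114 mm over their backs; the gripper's body (76 mm by 85 mm) begins 54 mm behind the grasp point. The pads swing forward as they close: fully open they stand 13 mm farther back than shut.
Start: joints at [-1.274, 0.628, 0.038, 1.517, -0.027, 0.996, -0.02], TCP at [0.231, 0.608, 0.199] pointing down, gripper open.
Joint ranges: [-3.06, 3.06], [-0.37, 2.12], [-1.25, 1.32], [0.18, 2.47], [-1.1, 4.24], [0.23, 1.98], [-2.94, 2.94]. Speed limits (rad/s): [2.57, 2.57, 3.14, 3.14, 3.14, 3.14, 3.14].

INTERFACE

Orientations are given as [roll, pitch, yaw] about the fixed x, y, z axes, in that order (R = Rz(yaw) Ry(pitch) Rx(roll)).
In Python, from workcell import r, cams, nets gives the robot as it stands.
- The arm moves only by the tool send_rows, never from a script. Its argument "targets" is a list of rows, each a list of 3 entries, a list of its own where there are three numbers: the opening, from 0 (shut) to 1 (fully open), then the shift along the tool's x, y, z in units of 1 m (1.0 is 1 m), then the turn about the tool's z in units of pi rad (1.0 is pi rad). In form: [[claw, [x, y, z], twist], ...]. A call has 1 to 10 rows; each row is the pose to reach, as a shift and turn from the pose commanded when the call began, along the tool's axes at that moment, turning the shorter way round; what a row does not reach only later rows make up. A row lasts 1/8 s, in which the tool goes at most 62.5 mm and 10.7 degrees, less where a joint would pass 70% of its speed; a pose out of reach is approached as far as the arm can. A call with a number of a shift or a turn outside -1 to 1 is refused whole. A call with a gripper value outside its range is refused whole. The fingers move at their own pace and stop on an object; "squeeze" is the grip in N (left out, the last holds). Time passes only in rows, so rows that repeat a pose let the fingers close. It gives the time, the measured TCP pose, the force, the opening and the grip force at its end, in the units of the state.
- r.state(): the state, without advancing time (a new reading comes with each control period).
- cams.camera(name): name is "side" or "top" or "wrist"; returns a dict with "frame" (400x640x3 uint8, red, green, blue), "range_z" (400x640 float32, m along the optical axis (not along the pixel's ray), 0 where there is no reading), "mtx" (3x3 intrinsics, pixels), "R" (3x3) and "t" (3): a world point X has camera coordinates R X + t; the wrist camera has in their place "tool_from_camera" (4x4, takes a point from camera to tool coordinates, whose origin is the TCP and whose axes are the flange's). Camera axes: x right, y down, z forward; pixel columns grow to the right and rows downward; lengths in m; the calibration is good to about 2 mm. A picture is of the moment at which its call begins: read the wrist's pose just before it.
- r.close_job(): hands the job in; it is judged then, once.
Trained networks look in a picture, given as the dict that the camera call returned (one of the last four; its "shot" number tells which), for a name from the list of things; names that differ only in an ending like _2 or _b are one class to them, and where a whole thing is asked for, a point or a joint stands for the part that bears it (a point fixed in the world has none). Each returns a list of dicts, best first, with "conf" (0 to 1); they miss things now and then, are a little off and sometimes report something else, mostly with a low value. They report only what shows in the picture. A call takes as long as a camera call.
- nets.spot_in(picture, thing): "rect" ([left, top, right, bottom] in pixels, round what is visible of it).
- nets.place_of(picture, thing): "pixel" ([column, row] in pixels: a listed point, or the origin of a listed thing).
The state is a dict: "clock": time; "joint_pos": joint angles; "qd": joint speeds; "joint_torque": joint torques, N m; "tcp_pos": TCP position; "eef_rot": TCP orientation; "ft_force": force on the tool from outside, world axes, zero at the start; "torque": the same for the moment, N m; "width": opening from 0.0 (shut) to 1.0 (fully open); "grasp_force": force on a finger pad.
Only numpy, scipy, OpenCV 4.12 (cv2) and the standard library are available. Lean on these libraries where they do the work, as an engineer would, in place of code of your own. Each camera call takes 0.05 s, during which the arm holds its last target. There are 200 camera calls.

TASK

Lift the aluminium lock plate out of the steel catch tray by its upright handle and slide it, hole end first and level, under the bridge of the test spindle stand, square to the stand, until its hole drops over the locating pin hidden beneath the bridge. Then press the plate and the sprung platen under it all the way down, and finish while still holding it down with the gripper. Leave the bowl, the jack, the chock and the axle collar where they are.

Things in the scene. Friction and masses are not known exactly. Their poses are not given: they have to be found in the camera images.
- tray: Shallow open steel catch tray, 208 x 158 mm outside, walls 20 mm high and 4 mm thick, floor about 4 mm thick. Fixed to the bench. Origin at the centre of its underside, x along its long side.
- plate: Loose aluminium lock plate, 0.25 to 0.4 kg, flat on the tray floor: a bar 150 x 50 x 12 mm with an upright handle block near one end and a round through-hole near the other. Origin at the centre of the bar's underside; x along the bar from handle to hole, z up.
- plate_handle (a point): Grip point on the plate's handle, at x = -48, y = 0, z = 42 mm of the plate. The handle is a block 36 mm (x) by 18 mm (y) standing 40 mm above the bar, its top 52 mm above the underside: pinch it across its 18 mm. Same axes as the plate.
- plate_hole (a point): Centre of the plate's 15.5 mm hole at the level of the underside, at x = +50, y = 0 of the plate, so 98 mm ahead of the handle's centre. Same axes as the plate.
- stand: Fixed test spindle stand. Origin on the bench under the pin; x = the way the plate slides in, from the open mouth (towards the robot) to the bridge. Base x -150 to +55, y +-55 mm, 18 mm tall. Bridge over the pin: posts' inner faces at y = +-36 mm, beam x +-18 mm, underside 76 and top 90 mm above the bench; on it a 44 mm wide spindle with bayonet socket, top at 145 mm. Open on near and far sides.
- pin_tip (a point): Tip of the fixed locating pin, 44 mm above the bench under the middle of the bridge, which hides it from above. Steel, 12 mm in diameter, the last 5 mm tapering to 5 mm; it stands 12 mm above the raised platen; 32 mm are free between tip and bridge. Same axes as the stand.
- platen_top (a point): Point on top of the sprung platen, 98 mm before the pin, where the handle ends up above it. 32 mm above the bench with the platen up, 26 mm fully down. The platen is a level steel slab, x = -130 to +30 mm of the stand, 56 mm wide; the pin passes through it. Same axes as the stand.
- platen (a joint): How far the platen is pressed down: 0 up, 0.006 m fully down (hard stop). Sprung: it stays up under the plate's own weight, yields at a further push of 2 to 4 N, takes about 11 to 13 N to reach the stop, and rises again when let go.
- bowl: Bystander: black bowl, 127 mm in diameter and 116 mm tall, loose, standing inside a black rubber rest ring. Origin at the middle of its underside.
- jack: Bystander: white nylon jack (small ball) 63 mm in diameter, loose, standing in a small grey ring. Origin at its underside.
- chock: Bystander: green stepped rubber chock, 90 x 50 x 42 mm, loose. Origin at the centre of its underside.
- collar: Bystander: aluminium axle collar, a ring 48 mm across and 22 mm tall, loose. Origin at the centre of its underside.

How it is judged:
By the outcome, as a careful person would: the job done as asked, in the order asked, and still so for the second after the job is handed in, while the arm keeps its last pose, push and grip.
It also fails if it takes over 38 s, if anything falls off the work surface, if the arm or the gripper's body presses on something with over 40 N, if the wrist force passes 120 N, or if a joint passes its speed limit or range.

## Working session

There is one attempt and no reset: what is moved stays moved. The work goes in short steps, Python scripts to look and compute and a tool call to move; the robot and the scene stay as the last step left them, time stands still between calls to the robot, and variables do not carry over. Pictures are saved under pics/ and viewed, at most 10 in all, crops included, and the job is handed in when it is done.

Besides the shell and the picture viewer there is one more tool, called after "Request:" by a JSON object that holds its "api" and its "payload". send_rows: Moves the arm, as the interface text tells. Its arguments: {"type":"object","properties":{"targets":{"type":"array"},"squeeze":{"type":"number"}},"required":["targets"]}

```bash
mkdir -p pics; cat > h.py <<'E'
import numpy as np, cv2
from workcell import r,cams,nets
def back(c,px,d):
    K=c["mtx"];p=np.array([(px[0]-K[0,2])/K[0,0]*d,(px[1]-K[1,2])/K[1,1]*d,d])
    return c["R"].T@(p-c["t"])
def onplane(c,px,z):
    K=c["mtx"];p=np.array([(px[0]-K[0,2])/K[0,0],(px[1]-K[1,2])/K[1,1],1])
    o=-c["R"].T@c["t"];v=c["R"].T@p
    return o+v*(z-o[2])/v[2]
def cloud(c):
    d=c["range_z"];K=c["mtx"];v,u=np.mgrid[:400,:640]
    p=np.stack([(u-K[0,2])/K[0,0]*d,(v-K[1,2])/K[1,1]*d,d],-1)
    P=(p-c["t"])@c["R"]; P[d==0]=np.nan
    return P
E
python3 - <<'E'
from h import *
s=r.state();print({k:np.round(v,3) for k,v in s.items()})
for n in("top","side"):
    c=cams.camera(n);cv2.imwrite(f"pics/{n}.png",c["frame"][:,:,::-1]);np.savez(f"{n}.npz",**{k:c[k] for k in("frame","range_z","mtx","R","t")})
    print(n,"cam at",-c["R"].T@c["t"])
    P=cloud(c)
    for t in("tray","plate_handle","plate_hole","stand","pin_tip","platen_top","bowl","jack","chock","collar"):
        for o in nets.place_of(c,t)[:1]:
            u,v=np.round(o["pixel"]).astype(int); print(t,o["conf"],u,v,np.round(P[min(v,399),min(u,639)],3))
E
```

```text
{'clock': np.float64(0.0), 'joint_pos': array([-1.274,  0.629,  0.038,  1.518, -0.027,  0.996, -0.02 ]), 'qd': array([ 0.   , -0.   ,  0.   ,  0.   ,  0.001,  0.   , -0.002]), 'joint_torque': array([-0.0000e+00, -5.6339e+01,  1.2260e+00, -1.9345e+01,  1.1000e-02,
        1.0000e-02, -0.0000e+00]), 'tcp_pos': array([0.23 , 0.607, 0.198]), 'eef_rot': array([-3.14 ,  0.   ,  2.779]), 'ft_force': array([ 0.297, -0.064, -0.375]), 'torque': array([-0.03 , -0.017,  0.005]), 'grasp_force': np.float64(0.0), 'width': np.float64(0.998)}
top cam at [ 0.47285974 -0.09251084  1.17947825]
tray 0.56 203 218 [0.552 0.234 0.013]
plate_handle 0.72 210 238 [0.501 0.205 0.054]
plate_hole 0.72 198 200 [ 0.599  0.251 -0.002]
stand 0.72 362 159 [ 0.681 -0.159  0.093]
pin_tip 0.76 364 155 [ 0.68  -0.16   0.147]
platen_top 0.62 366 197 [ 0.598 -0.171  0.032]
jack 0.74 278 116 [0.797 0.042 0.057]
chock 0.63 207 126 [0.787 0.229 0.008]
collar 0.76 281 275 [0.41  0.041 0.   ]
side cam at [ 0.34789015 -0.61873182  0.80709144]
tray 0.68 254 132 [0.548 0.233 0.017]
plate_handle 0.87 238 132 [0.501 0.212 0.055]
plate_hole 0.94 271 126 [nan nan nan]
stand 0.75 370 224 [ 0.675 -0.18   0.031]
pin_tip 0.87 376 212 [ 0.678 -0.191  0.089]
platen_top 0.97 339 235 [ 0.599 -0.176  0.033]
bowl 0.64 388 351 [ 0.543 -0.455  0.108]
jack 0.83 372 150 [0.801 0.027 0.023]
chock 0.81 330 110 [0.78  0.231 0.011]
collar 0.56 226 204 [0.403 0.024 0.022]
```

View pics/top.png

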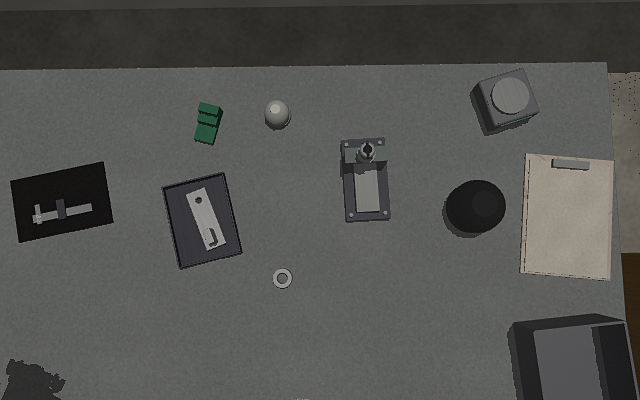

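View pics/side.png

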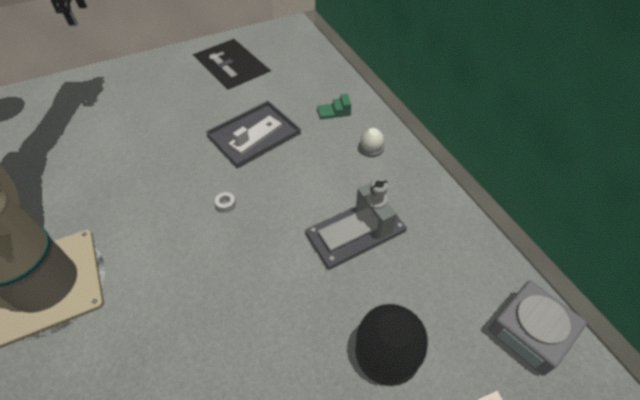

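The top view shows the tray at about (202,220), with the plate's hole at (198,200) and its handle at about (212,238). The stand is at about (366,180), with the spindle at (366,150). The side view agrees, and everything is clear of the paths between them.

```bash
cat > m.py <<'E'
from h import *
c=dict(np.load("top.npz"));P=cloud(c)
def fit(name,win,z0,z1,bright=None):
    u0,v0,u1,v1=win;S=P[v0:v1,u0:u1];m=(S[...,2]>z0)&(S[...,2]<z1)
    if bright is not None: m&=(c["frame"][v0:v1,u0:u1].mean(-1)>bright)
    m=m.astype(np.uint8);n,l,st,_=cv2.connectedComponentsWithStats(m);k=1+st[1:,4].argmax()
    q=S[l==k];rc=cv2.minAreaRect(q[:,:2].astype(np.float32)*1000)
    print(name,len(q),np.round(rc,1) if 0 else rc,"zmed",np.median(q[:,2]))
fit("plate",(160,170,245,270),.008,.07,110)
fit("handle",(160,170,245,270),.04,.07)
fit("base",(335,130,395,230),.010,.2)
fit("platen",(335,165,395,230),.026,.04)
fit("beam",(335,130,395,200),.08,.2)
E
python3 m.py; python3 - <<'E'
import cv2
i=cv2.imread("pics/top.png");a=cv2.resize(i[165:275,155:250],None,fx=4,fy=5);b=cv2.resize(i[130:230,335:400],(390,550))
import numpy as np;cv2.imwrite("pics/c1.png",np.hstack([a,b]))
E
```

```text
plate 1034 ((550.90234375, 227.55551147460938), (149.5989990234375, 49.931583404541016), 22.544239044189453) zmed 0.015331383276311256
handle 134 ((506.45098876953125, 209.0514678955078), (35.60402297973633, 18.95830726623535), 22.299951553344727) zmed 0.0543797039498399
base 3609 ((646.5013427734375, -170.6160430908203), (205.7919464111328, 110.42733001708984), 3.1864936351776123) zmed 0.028431485476365467
platen 1060 ((621.6510009765625, -171.74801635742188), (115.92440032958984, 56.42679977416992), 2.837759256362915) zmed 0.0314869117162509
beam 729 ((692.1102294921875, -167.61392211914062), (40.540287017822266, 99.62847900390625), 4.606928825378418) zmed 0.09162302661128861
```

View pics/c1.png

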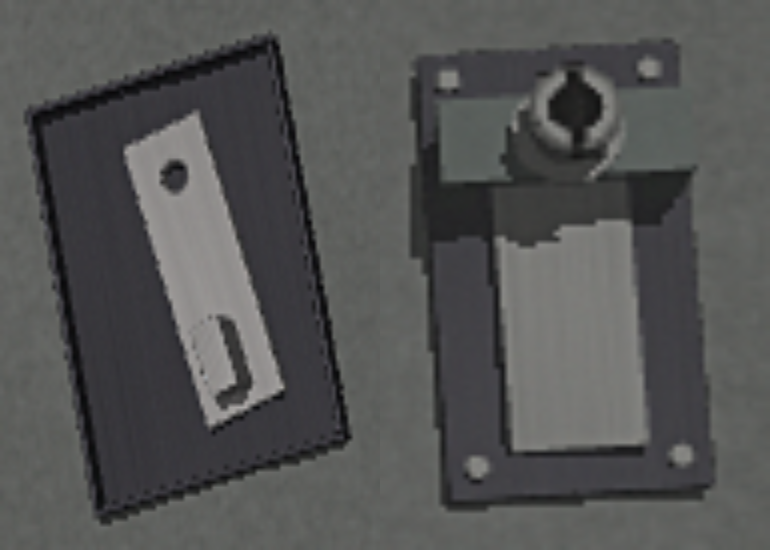

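```bash
cat >> h.py <<'E'
from scipy.spatial.transform import Rotation as Ro
def Rt(s): return Ro.from_euler("xyz",s["eef_rot"]).as_matrix()
def go(p,yawdeg=None):
    s=r.state();R=Rt(s);d=R.T@(np.array(p)-s["tcp_pos"])
    y=np.degrees(np.arctan2(R[1,0],R[0,0]));out=[np.round(d,4)]
    if yawdeg is not None: out.append(round(-(((yawdeg-y)+180)%360-180)/180,4))
    print("shift,twist",*out,"yaw now",round(y,2))
def wrist():
    s=r.state();c=cams.camera("wrist");T=c["tool_from_camera"];R=Rt(s)
    Rwc=R@T[:3,:3];o=s["tcp_pos"]+R@T[:3,3];c["R"]=Rwc.T;c["t"]=-Rwc.T@o
    return c,s
E
python3 - <<'E'
from h import *
c,s=wrist();print(np.round(c["tool_from_camera"],3),c["mtx"])
go([.507,.209,.22],22.4);go([.507,.209,.22],202.4)
E
```

```text
[[-0.    -0.962 -0.275  0.071]
 [ 1.     0.    -0.001  0.001]
 [ 0.001 -0.275  0.962 -0.175]
 [ 0.     0.     0.     1.   ]] [[339.55299482   0.         325.55781296]
 [  0.         339.55299482 205.02284961]
 [  0.           0.           1.        ]]
shift,twist [-0.3999 -0.2747 -0.0215] 0.7601 yaw now 159.21
shift,twist [-0.3999 -0.2747 -0.0215] -0.2399 yaw now 159.21
```

Request:
{"api": "send_rows", "payload": {"targets": [[1, [-0.4, -0.275, -0.02], -0.24], [1, [-0.4, -0.275, -0.02], -0.24], [1, [-0.4, -0.275, -0.02], -0.24], [1, [-0.4, -0.275, -0.02], -0.24], [1, [-0.4, -0.275, -0.02], -0.24], [1, [-0.4, -0.275, -0.02], -0.24], [1, [-0.4, -0.275, -0.02], -0.24], [1, [-0.4, -0.275, -0.02], -0.24], [1, [-0.4, -0.275, -0.02], -0.24], [1, [-0.4, -0.275, -0.02], -0.24]]}}

```text
clock: 2.4
tcp_pos: [0.5066, 0.2094, 0.2185]
eef_rot: [3.141, -0.0, -2.75]
ft_force: [-0.2, 0.0, 0.4]
width: 1.001
grasp_force: 0.0
```

```bash
cat > w.py <<'E'
from h import *
import sys
c,s=wrist();print(s["clock"],s["tcp_pos"],s["joint_pos"].round(2))
cv2.imwrite(f"pics/{sys.argv[1]}.png",c["frame"][:,:,::-1]);np.savez(sys.argv[1]+".npz",**{k:c[k] for k in("frame","range_z","mtx","R","t")})
P=cloud(c)
for t in sys.argv[2:]:
    for o in nets.place_of(c,t)[:1]:
        u,v=np.round(o["pixel"]).astype(int);print(t,o["conf"],u,v,P[min(v,399),min(u,639)].round(4))
S=P;q=S[(S[...,2]>.012)&(S[...,2]<.02)&(c["frame"].mean(-1)>110)]
E
python3 w.py w1 plate_handle plate_hole plate
```

```text
2.4 [0.50658214 0.20937173 0.21849781] [-0.34  0.46 -0.15  1.78  0.08  0.91  1.44]
plate_handle 0.6 327 178 [0.5035 0.2115 0.0545]
plate_hole 0.62 327 250 [0.5973 0.2506 0.0022]
plate 0.73 326 182 [0.5075 0.2121 0.0555]
```

View pics/w1.png

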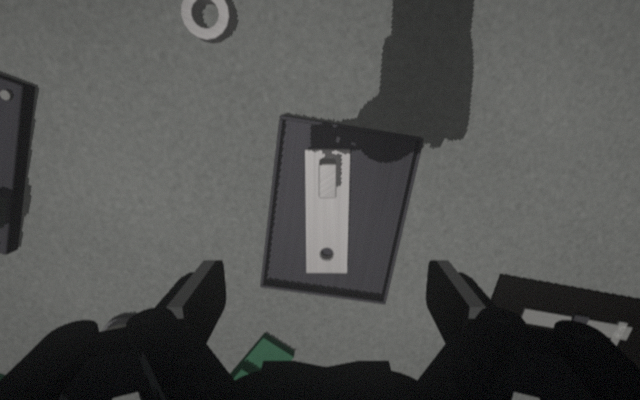

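The wrist view shows the plate upright in the picture, with its handle at (327,180) and its hole at (327,254). I'll refine the fit from the depth data.

```bash
cat > m2.py <<'E'
from h import *
import sys
c=dict(np.load(sys.argv[1]));P=cloud(c)
def fit(name,win,z0,z1,bright=0):
    u0,v0,u1,v1=win;S=P[v0:v1,u0:u1];m=(S[...,2]>z0)&(S[...,2]<z1)&(c["frame"][v0:v1,u0:u1].mean(-1)>bright)
    n,l,st,_=cv2.connectedComponentsWithStats(m.astype(np.uint8));k=1+st[1:,4].argmax()
    q=S[l==k];print(name,len(q),cv2.minAreaRect(q[:,:2].astype(np.float32)*1000),"z",np.median(q[:,2]))
E
cat > a.py <<'E'
import sys;sys.argv=["","w1.npz"]
exec(open("m2.py").read())
fit("plate",(290,140,365,285),.008,.07,100)
fit("handle",(300,140,355,230),.04,.07)
E
python3 a.py; python3 -c "
from h import *
go([.5068,.2095,.029],202.4)"
```

```text
plate 4810 ((551.5540771484375, 230.84620666503906), (150.71408081054688, 50.024539947509766), 21.98851203918457) z 0.015596351421835063
handle 624 ((506.3697204589844, 212.76077270507812), (35.81958770751953, 16.52781105041504), 22.33081817626953) z 0.055301558648407426
shift,twist [-0.0004 -0.001   0.1895] 0.001 yaw now -157.42
```

```bash
python3 -c "
from h import *
go([.507,.212,.026],202.2)"
```

```text
shift,twist [-0.0015  0.0012  0.1925] 0.0021 yaw now -157.42
```

Request:
{"api": "send_rows", "payload": {"targets": [[1, [-0.001, 0.002, 0.05], 0.001], [1, [-0.001, 0.002, 0.1], 0.001], [1, [-0.001, 0.002, 0.14], 0.001], [1, [-0.001, 0.002, 0.17], 0.001], [1, [-0.001, 0.002, 0.185], 0.001], [1, [-0.001, 0.002, 0.192], 0.001], [1, [-0.001, 0.002, 0.192], 0.001]], "squeeze": 70}}

```text
clock: 3.48
tcp_pos: [0.5074, 0.2113, 0.0269]
eef_rot: [3.141, 0.001, -2.753]
ft_force: [0.4, -0.1, 0.4]
width: 1.002
grasp_force: 0.0
```

Request:
{"api": "send_rows", "payload": {"targets": [[0, [0, 0, 0], 0], [0, [0, 0, 0], 0], [0, [0, 0, 0], 0], [0, [0, 0, 0], 0], [0, [0, 0, 0], 0], [0, [0, 0, 0], 0]]}}

```text
clock: 4.22
tcp_pos: [0.5072, 0.2109, 0.0265]
eef_rot: [3.142, -0.0, -2.754]
ft_force: [0.1, 0.1, 0.2]
width: -0.003
grasp_force: 0.0
```

```bash
python3 w.py w2 plate_handle; python3 - <<'E'
from h import *
c=cams.camera("side");i=c["frame"][60:200,180:340,::-1];w=cv2.imread("pics/w2.png")
a=cv2.resize(i,(400,350),interpolation=2);b=cv2.resize(w[200:400,210:430],(385,350))
cv2.imwrite("pics/c2.png",np.hstack([a,b]))
E
```

```text
4.225 [0.50715063 0.2108705  0.02648134] [-0.38  0.74 -0.1   1.93  0.14  0.48  1.38]
plate_handle 0.93 327 258 [0.4959 0.2086 0.0737]
```

View pics/c2.png

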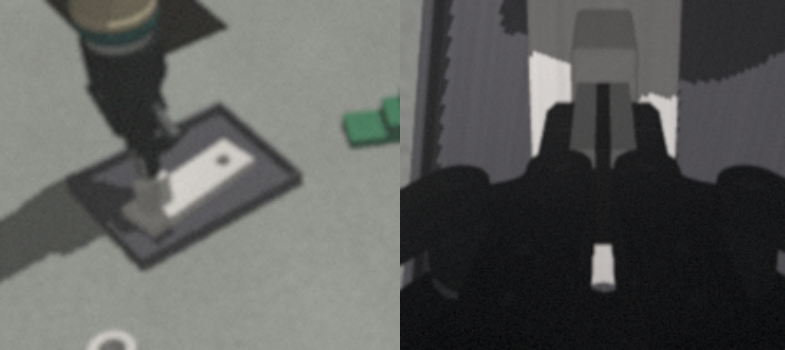

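The fingers closed on air. They stand on the hole side of the handle, at crop (605,120) against the handle's (605,45). I'll measure the actual gap.

```bash
python3 - <<'E'
from h import *
c=dict(np.load("w2.npz"));P=cloud(c);s=r.state();R=Rt(s)
Q=(P-s["tcp_pos"])@R   # tool coords
for v in range(190,300,6):
    print(v,[tuple((Q[v,u]*1000).round(0)) for u in (318,327,336)],c["frame"][v,327])
print((-c["R"].T@c["t"]).round(3))
from workcell import cams
t=cams.camera("top");T=cloud(t)
m=(T[150:290,150:260,2]);q=T[150:290,150:260][(m>.008)&(m<.03)&(t["frame"][150:290,150:260].mean(-1)>100)]
print(cv2.minAreaRect(q[:,:2].astype(np.float32)*1000), [o for o in nets.place_of(t,"plate_hole")])
print(onplane(t,nets.place_of(t,"plate_hole")[0]["pixel"],.016))
E
```

```text
190 [(np.float64(26.0), np.float64(-3.0), np.float64(10.0)), (np.float64(26.0), np.float64(2.0), np.float64(10.0)), (np.float64(26.0), np.float64(7.0), np.float64(10.0))] [107 104 105]
196 [(np.float64(22.0), np.float64(-3.0), np.float64(12.0)), (np.float64(22.0), np.float64(2.0), np.float64(12.0)), (np.float64(23.0), np.float64(7.0), np.float64(11.0))] [109 106 106]
202 [(np.float64(19.0), np.float64(-3.0), np.float64(12.0)), (np.float64(19.0), np.float64(2.0), np.float64(11.0)), (np.float64(19.0), np.float64(7.0), np.float64(11.0))] [110 108 108]
208 [(np.float64(18.0), np.float64(-3.0), np.float64(3.0)), (np.float64(18.0), np.float64(2.0), np.float64(3.0)), (np.float64(18.0), np.float64(7.0), np.float64(3.0))] [83 80 80]
214 [(np.float64(18.0), np.float64(-2.0), np.float64(-8.0)), (np.float64(17.0), np.float64(2.0), np.float64(-7.0)), (np.float64(18.0), np.float64(7.0), np.float64(-8.0))] [85 85 85]
220 [(np.float64(18.0), np.float64(-2.0), np.float64(-18.0)), (np.float64(18.0), np.float64(2.0), np.float64(-17.0)), (np.float64(18.0), np.float64(7.0), np.float64(-17.0))] [82 79 80]
[... 1946 characters left out ...]
oat64(2.0), np.float64(-69.0)), (np.float64(11.0), np.float64(5.0), np.float64(-70.0))] [32 34 32]
292 [(np.float64(12.0), np.float64(-1.0), np.float64(-76.0)), (np.float64(8.0), np.float64(2.0), np.float64(-69.0)), (np.float64(12.0), np.float64(5.0), np.float64(-75.0))] [34 33 32]
298 [(np.float64(12.0), np.float64(-1.0), np.float64(-79.0)), (np.float64(7.0), np.float64(2.0), np.float64(-70.0)), (np.float64(12.0), np.float64(5.0), np.float64(-80.0))] [28 30 29]
[0.442 0.186 0.201]
((590.98828125, 240.0243377685547), (170.82891845703125, 73.30400085449219), 56.76736831665039) [{'pixel': [198.1, 198.8], 'conf': 0.69}, {'pixel': [202.4, 217.8], 'conf': 0.42}]
[0.59993394 0.24599782 0.016     ]
```

```bash
python3 - <<'E'
from h import *
c=dict(np.load("w1.npz"));P=cloud(c);s=r.state()
Q=(P-np.array([.50658,.20937,.2185]))@Rt(s)*1000
for v in range(258,300,6): print(v,[(u,*Q[v,u].round(0)) for u in (200,212,218,434,442,455)])
c=dict(np.load("w2.npz"));P=cloud(c);Q=(P-s["tcp_pos"])@Rt(s)*1000
print("w2")
for v in (244,252,262,275): print(v,[(u,*Q[v,u].round(0).astype(int)) for u in range(296,360,6) if np.isfinite(Q[v,u,0])])
i=c["frame"][230:330,270:385,::-1];i=np.clip(i.astype(float)*2,0,255).astype(np.uint8);cv2.imwrite("pics/c3.png",cv2.resize(i,(690,600),interpolation=0))
E
```

```text
258 [(200, np.float64(-112.0), np.float64(-156.0), np.float64(219.0)), (212, np.float64(-113.0), np.float64(-142.0), np.float64(221.0)), (218, np.float64(-112.0), np.float64(-134.0), np.float64(219.0)), (434, np.float64(-111.0), np.float64(139.0), np.float64(218.0)), (442, np.float64(-112.0), np.float64(150.0), np.float64(220.0)), (455, np.float64(-111.0), np.float64(166.0), np.float64(219.0))]
264 [(200, np.float64(-121.0), np.float64(-157.0), np.float64(219.0)), (212, np.float64(12.0), np.float64(-43.0), np.float64(-54.0)), (218, np.float64(10.0), np.float64(-42.0), np.float64(-51.0)), (434, np.float64(12.0), np.float64(44.0), np.float64(-54.0)), (442, np.float64(12.0), np.float64(46.0), np.float64(-55.0)), (455, np.float64(-120.0), np.float64(167.0), np.float64(221.0))]
270 [(200, np.float64(11.0), np.float64(-46.0), np.float64(-58.0)), (212, np.float64(11.0), np.float64(-41.0), np.float64(-58.0)), (218, np.float64(8.0), np.float64(-41.0), np.float64(-52.0)), (434, np.float64(9.0), np.float64(44.0), np.float64(-53.0)), (442, np.float64(11.0), np.float64(46.0), np.float64(-58.0)), 
[... 3063 characters left out ...]
4(-51)), (344, np.int64(8), np.int64(9), np.int64(-43)), (350, np.int64(8), np.int64(12), np.int64(-44)), (356, np.int64(7), np.int64(15), np.int64(-43))]
275 [(296, np.int64(7), np.int64(-10), np.int64(-54)), (302, np.int64(8), np.int64(-8), np.int64(-55)), (308, np.int64(11), np.int64(-5), np.int64(-62)), (314, np.int64(11), np.int64(-3), np.int64(-61)), (320, np.int64(11), np.int64(0), np.int64(-62)), (326, np.int64(12), np.int64(2), np.int64(-62)), (332, np.int64(11), np.int64(4), np.int64(-61)), (338, np.int64(11), np.int64(6), np.int64(-61)), (344, np.int64(7), np.int64(9), np.int64(-54)), (350, np.int64(7), np.int64(11), np.int64(-54)), (356, np.int64(7), np.int64(13), np.int64(-54))]
```

View pics/c3.png

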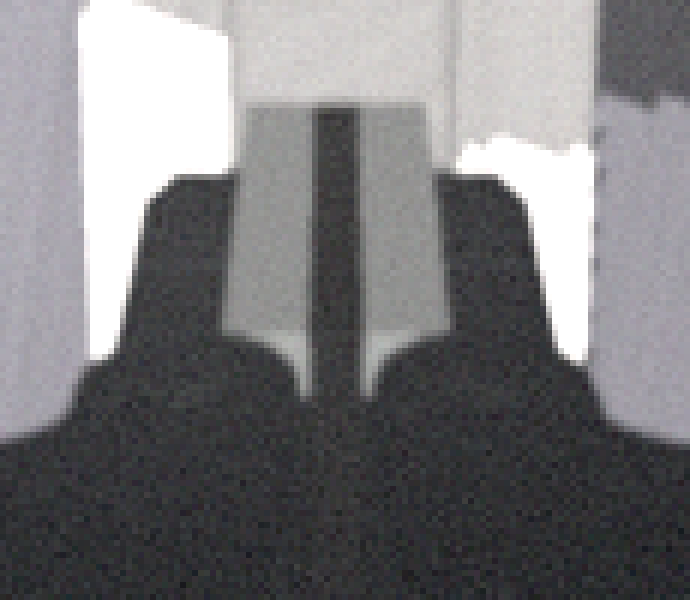

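The closed pads end 38 mm short of the reported TCP, about 9 mm above the handle top. So the grasp has to go about 40 mm lower. First I'll check the palm clearance.

```bash
python3 - <<'E'
from h import *
c=dict(np.load("w1.npz"));P=cloud(c);s=r.state()
Q=(P-np.array([.50658,.20937,.2185]))@Rt(s)*1000
for v in range(320,400,12): print(v,[tuple(Q[v,u].round(0).astype(int)) for u in (230,260,290,327,360,390) if np.isfinite(Q[v,u,0])])
E
```

```text
320 [(np.int64(-202), np.int64(-125), np.int64(219)), (np.int64(-202), np.int64(-85), np.int64(219)), (np.int64(-203), np.int64(-45), np.int64(220)), (np.int64(-202), np.int64(4), np.int64(219)), (np.int64(-202), np.int64(48), np.int64(220)), (np.int64(-202), np.int64(89), np.int64(219))]
332 [(np.int64(-221), np.int64(-126), np.int64(219)), (np.int64(-220), np.int64(-86), np.int64(218)), (np.int64(-222), np.int64(-46), np.int64(221)), (np.int64(-221), np.int64(4), np.int64(220)), (np.int64(-220), np.int64(49), np.int64(218)), (np.int64(-221), np.int64(90), np.int64(220))]
344 [(np.int64(-240), np.int64(-128), np.int64(219)), (np.int64(-230), np.int64(-84), np.int64(206)), (np.int64(-239), np.int64(-46), np.int64(218)), (np.int64(-240), np.int64(5), np.int64(219)), (np.int64(-240), np.int64(50), np.int64(219)), (np.int64(-239), np.int64(90), np.int64(219))]
356 [(np.int64(-260), np.int64(-130), np.int64(220)), (np.int64(-250), np.int64(-85), np.int64(208)), (np.int64(-249), np.int64(-45), np.int64(206)), (np.int64(-259), np.int64(5), np.int64(219)), (np.int64(-260), np.int64(50), np.
[... 206 characters left out ...]
, (np.int64(10), np.int64(2), np.int64(-107)), (np.int64(10), np.int64(10), np.int64(-107)), (np.int64(10), np.int64(17), np.int64(-107))]
380 [(np.int64(17), np.int64(-18), np.int64(-118)), (np.int64(10), np.int64(-14), np.int64(-111)), (np.int64(11), np.int64(-7), np.int64(-112)), (np.int64(12), np.int64(2), np.int64(-112)), (np.int64(12), np.int64(9), np.int64(-113)), (np.int64(12), np.int64(16), np.int64(-113))]
392 [(np.int64(17), np.int64(-17), np.int64(-122)), (np.int64(10), np.int64(-13), np.int64(-114)), (np.int64(12), np.int64(-6), np.int64(-116)), (np.int64(11), np.int64(2), np.int64(-116)), (np.int64(11), np.int64(9), np.int64(-115)), (np.int64(12), np.int64(15), np.int64(-116))]
```

Request:
{"api": "send_rows", "payload": {"targets": [[1, [0, 0, -0.005], 0], [1, [0, 0, -0.005], 0], [1, [0, 0, -0.005], 0], [1, [0, 0, -0.005], 0], [1, [0, 0, -0.005], 0], [1, [0, 0, 0.01], 0], [1, [0, 0, 0.022], 0], [1, [0, 0, 0.032], 0], [1, [0, 0, 0.039], 0], [1, [0, 0, 0.039], 0]]}}

```text
clock: 5.78
tcp_pos: [0.5067, 0.2107, -0.0132]
eef_rot: [-3.142, -0.001, -2.754]
ft_force: [-0.6, 0.2, -0.6]
width: 1.001
grasp_force: 0.0
```

Request:
{"api": "send_rows", "payload": {"targets": [[0, [0, 0, 0], 0], [0, [0, 0, 0], 0], [0, [0, 0, 0], 0], [0, [0, 0, 0], 0], [0, [0, 0, 0], 0], [0, [0, 0, 0], 0]]}}

```text
clock: 6.52
tcp_pos: [0.5074, 0.211, -0.0121]
eef_rot: [3.142, 0.001, -2.754]
ft_force: [-0.2, 0.3, 5.1]
width: 0.2
grasp_force: 69.2
```

Request:
{"api": "send_rows", "payload": {"targets": [[0, [0, 0, -0.01], 0], [0, [0, 0, -0.03], 0], [0, [0, 0, -0.06], 0], [0, [0, 0, -0.1], 0], [0, [0, 0, -0.14], 0], [0, [0, 0, -0.17], 0], [0, [0, 0, -0.18], 0], [0, [0, 0, -0.18], 0]], "squeeze": 100}}

```text
clock: 7.52
tcp_pos: [0.5069, 0.2106, 0.1673]
eef_rot: [-3.142, -0.0, -2.754]
ft_force: [0.4, -0.1, -3.3]
width: 0.199
grasp_force: 97.5
```

```bash
python3 -c "
from h import *
go([.531,-.177,.17],183.1);print(r.state()['width'],r.state()['ft_force'])"
```

```text
shift,twist [ 0.1243 -0.368  -0.0026] 0.1063 yaw now -157.77
0.1990065422434016 [ 0.38124892 -0.07929772 -3.29986376]
```

Request:
{"api": "send_rows", "payload": {"targets": [[0, [0.012, -0.035, 0], 0.012], [0, [0.031, -0.092, 0], 0.03], [0, [0.05, -0.147, 0], 0.05], [0, [0.068, -0.202, 0], 0.07], [0, [0.087, -0.258, 0], 0.085], [0, [0.105, -0.31, 0], 0.1], [0, [0.118, -0.35, 0], 0.106], [0, [0.124, -0.368, 0], 0.106], [0, [0.124, -0.368, 0], 0.106], [0, [0.124, -0.368, 0], 0.106]]}}

```text
clock: 8.78
tcp_pos: [0.5314, -0.1739, 0.1668]
eef_rot: [3.139, -0.001, -3.084]
ft_force: [0.2, 0.2, -2.0]
width: 0.197
grasp_force: 97.9
```

```bash
python3 w.py w3 stand platen_top plate_hole
```

```text
8.775 [ 0.5314433  -0.17392079  0.16681567] [ 0.3   0.54 -0.05  1.81  0.03  0.8   1.86]
```

View pics/w3.png

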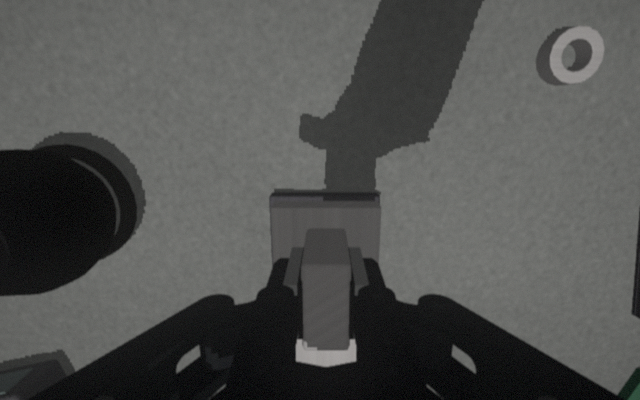

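The stand is hidden below the plate and gripper here, with the plate end at (270–380,190). I'll check the top camera for the plate and stand together.

```bash
python3 - <<'E'
from h import *
c=cams.camera("top");np.savez("top2.npz",**{k:c[k] for k in("frame","range_z","mtx","R","t")})
d=cams.camera("side");np.savez("side2.npz",**{k:d[k] for k in("frame","range_z","mtx","R","t")})
a=cv2.resize(c["frame"][90:290,290:450,::-1],(400,500));b=cv2.resize(d["frame"][100:300,230:430,::-1],(400,500))
cv2.imwrite("pics/c4.png",np.hstack([a,b]))
E
```

```text
(no output)
```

View pics/c4.png

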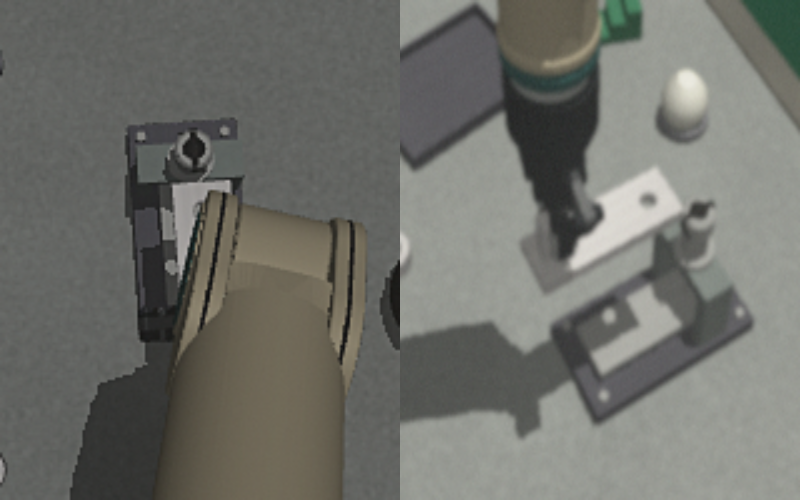

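The plate is held, with its hole visible in the side view at crop (648,200) and the stand below it. I'll fit both from the side depth, which gives the relative pose.

```bash
python3 - <<'E'
from h import *
def load(n):
    c=dict(np.load(n));return c,cloud(c)
def rect(name,q):
    a=cv2.minAreaRect(q[:,:2].astype(np.float32)*1000);A=np.c_[q[:,:2],np.ones(len(q))];k=np.linalg.lstsq(A,q[:,2],rcond=None)[0]
    print(name,len(q),np.round(a[0],1),np.round(a[1],1),round(a[2],2),"z",np.median(q[:,2]).round(4),"slope",k[:2].round(3))
def comp(P,m):
    n,l,st,_=cv2.connectedComponentsWithStats(m.astype(np.uint8));return P[l==1+st[1:,4].argmax()]
c,P=load("side2.npz");b=c["frame"].mean(-1);Z=P[...,2];X=P[...,0];Y=P[...,1]
box=(X>.45)&(X<.75)&(Y>-.26)&(Y<-.08)
m=box&(Z>.12)&(Z<.2)&(b>120)
q=comp(P,m);print(np.histogram(q[:,2],8));rect("plate side2",q)
for n in("side.npz","top.npz"):
    c,P=load(n);b=c["frame"].mean(-1);Z=P[...,2];X=P[...,0];Y=P[...,1];box=(X>.45)&(X<.78)&(Y>-.26)&(Y<-.08)
    rect(n+" base",comp(P,box&(Z>.01)&(Z<.05)));rect(n+" platen",comp(P,box&(Z>.027)&(Z<.037)));rect(n+" beam",comp(P,box&(Z>.084)&(Z<.096)))
c=cams.camera("side");P=cloud(c)
for o in nets.place_of(c,"plate_hole")[:1]: print(o,onplane(c,o["pixel"],.154))
s=r.state();R=Rt(s);print("tcp",s["tcp_pos"],np.degrees(np.arctan2(R[1,0],R[0,0])),"pred hole",s["tcp_pos"]+R@[-.098,0,0],"pred centre",s["tcp_pos"]+R@[-.048,0,0])
E
```

```text
(array([  33,    0,    0,    0,    0,   21,  114, 1003]), array([0.14309868, 0.15010252, 0.15710636, 0.1641102 , 0.17111404,
       0.17811788, 0.18512172, 0.19212556, 0.1991294 ]))
plate side2 1171 [ 618.1 -169.8] [180.4  53.3] 4.44 z 0.1954 slope [-0.102  0.046]
side.npz base 3235 [ 644.6 -168.4] [205.2 111.8] 3.22 z 0.0207 slope [0.036 0.061]
side.npz platen 1319 [ 628.2 -159.7] [135.4  77.7] 4.96 z 0.032 slope [0.    0.004]
side.npz beam 455 [ 691.9 -165.5] [ 41.8 102.2] 6.81 z 0.0902 slope [0.028 0.008]
top.npz base 2836 [ 646.5 -170.6] [205.8 110.4] 3.19 z 0.0198 slope [-0.005 -0.007]
top.npz platen 1069 [ 623.6 -171.6] [119.9  56.1] 3.12 z 0.0315 slope [-0.002  0.001]
top.npz beam 463 [ 691.8 -167.7] [ 39.9 100. ] 2.69 z 0.0894 slope [-0.046 -0.003]
{'pixel': [355.9, 183.3], 'conf': 0.65} [ 0.64787156 -0.14920486  0.154     ]
tcp [ 0.53171602 -0.17622525  0.16760631] -176.80690210373132 pred hole [ 0.62956388 -0.17076653  0.16761742] pred centre [ 0.5796415  -0.1735516   0.16761175]
```

```bash
python3 - <<'E'
from h import *
c=dict(np.load("side2.npz"));P=cloud(c);b=c["frame"].mean(-1);Z=P[...,2]
m=(P[...,0]>.45)&(P[...,0]<.75)&(P[...,1]>-.26)&(P[...,1]<-.08)&(Z>.188)&(Z<.203)&(b>90)
n,l,st,_=cv2.connectedComponentsWithStats(m.astype(np.uint8));k=1+st[1:,4].argmax();q=P[l==k]
A=np.c_[q[:,:2],np.ones(len(q))];print(len(q),np.linalg.lstsq(A,q[:,2],rcond=None)[0])
print(cv2.minAreaRect(q[:,:2].astype(np.float32)*1000),q.min(0),q.max(0))
for t in ("side",):
  s=cams.camera(t)
  for o in nets.place_of(s,"plate_hole")[:1]: print(o,onplane(s,o["pixel"],.184),onplane(s,o["pixel"],.196))
# dark hole centroid on the top face
g=c["frame"].mean(-1);u0,v0=355,183;w=g[v0-8:v0+9,u0-10:u0+11];print(w.astype(int)[::2,::2])
mm=w<0.75*np.percentile(w,90);n,l,st,ce=cv2.connectedComponentsWithStats(mm.astype(np.uint8));print(st,ce)
E
```

```text
1356 [-0.00439727  0.02979028  0.20305515]
((578.3017578125, -172.5782928466797), (151.88705444335938, 53.49102783203125), 3.7478365898132324) [ 0.50230953 -0.20228622  0.18800365] [ 0.6546074  -0.14273738  0.20279195]
{'pixel': [353.4, 184.6], 'conf': 0.8} [ 0.62815938 -0.1715458   0.184     ] [ 0.62276173 -0.18015807  0.196     ]
[[216 215 212 208 210 208 213 209 209 205 182]
 [214 211 208 182 161 164 188 209 209 210 204]
 [214 211 187 133 113 110 144 199 211 212 213]
 [214 213 195 155 147 140 156 203 212 211 210]
 [211 212 212 201 187 193 204 208 210 208 209]
 [215 214 215 210 209 208 208 210 208 206 199]
 [215 211 210 210 210 210 211 205 196 167 139]
 [211 210 210 211 211 205 193 169 134 118 121]
 [212 212 213 207 186 156 131 114 117 128 134]]
[[  0   0  21  17 297]
 [  5   3   8   4  29]
 [ 10  12  11   5  31]] [[ 9.44444444  7.63636364]
 [ 8.62068966  4.55172414]
 [16.61290323 14.70967742]]
```

```bash
python3 -c "
from h import *
go([.5312,-.1755,.0335],183.15)"
```

```text
shift,twist [0.0004 0.001  0.1341] 0.0001 yaw now -176.83
```

Request:
{"api": "send_rows", "payload": {"targets": [[0, [0, 0, 0.02], 0], [0, [0, 0, 0.05], 0], [0, [0, 0, 0.09], 0], [0, [0, 0, 0.12], 0], [0, [0, 0, 0.134], 0], [0, [0, 0, 0.134], 0], [0, [0, 0, 0.134], 0]]}}

```text
clock: 10.15
tcp_pos: [0.5327, -0.177, 0.0346]
eef_rot: [-3.141, 0.002, -3.087]
ft_force: [-0.6, 0.1, -1.8]
width: 0.198
grasp_force: 98.0
```

```bash
python3 - <<'E'
from h import *
S=[]
for _ in range(4):
    c=cams.camera("side");S.append(r.state())
p=np.mean([s["tcp_pos"] for s in S],0);print(p,[np.degrees(s["eef_rot"]).round(2) for s in S],S[-1]["clock"])
np.savez("side3.npz",**{k:c[k] for k in("frame","range_z","mtx","R","t")})
P=cloud(c);Z=P[...,2]
m=(P[...,0]>.45)&(P[...,0]<.75)&(P[...,1]>-.26)&(P[...,1]<-.08)&(Z>.05)&(Z<.073)&(c["frame"].mean(-1)>90)
n,l,st,_=cv2.connectedComponentsWithStats(m.astype(np.uint8));k=1+st[1:,4].argmax();q=P[l==k]
A=np.c_[q[:,:2],np.ones(len(q))];print(len(q),np.linalg.lstsq(A,q[:,2],rcond=None)[0],np.median(q[:,2]))
print(cv2.minAreaRect(q[:,:2].astype(np.float32)*1000))
cv2.imwrite("pics/c5.png",cv2.resize(c["frame"][130:280,260:430,::-1],(680,600),interpolation=2))
go([.5961,-.1719,.0335],183.15)
E
```

```text
[ 0.53259277 -0.17696639  0.03466777] [array([-1.7995e+02,  1.4000e-01, -1.7685e+02]), array([-1.7995e+02,  1.3000e-01, -1.7685e+02]), array([-1.7996e+02,  1.2000e-01, -1.7685e+02]), array([-1.7997e+02,  1.0000e-01, -1.7685e+02])] 10.35
1187 [-0.00114553  0.0536494   0.07202901] 0.06250052173723918
((578.8115844726562, -173.52197265625), (150.65965270996094, 52.56642532348633), 3.3049111366271973)
shift,twist [-0.0639  0.0015  0.0011] 0.0 yaw now -176.85
```

View pics/c5.png

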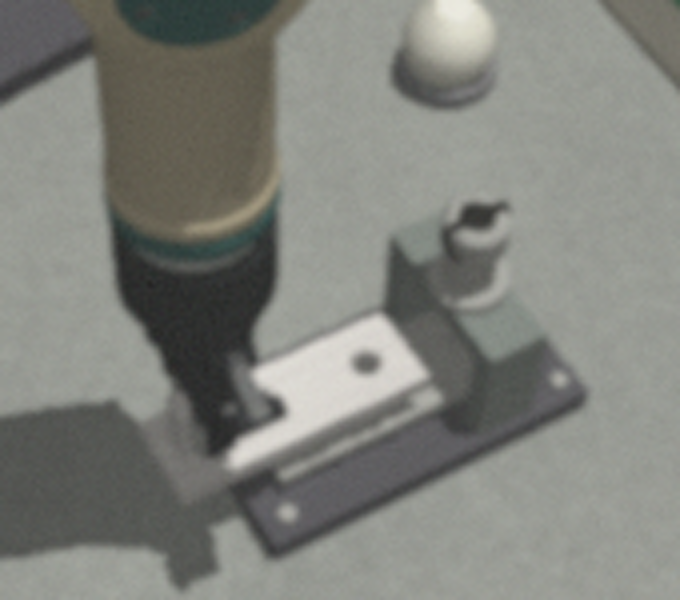

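The plate is level at the mouth, in line with the stand and about 6 mm above pin height. Now I slide it in.

Request:
{"api": "send_rows", "payload": {"targets": [[0, [-0.003, 0.0015, 0], 0], [0, [-0.01, 0.0015, 0], 0], [0, [-0.02, 0.0015, 0], 0], [0, [-0.03, 0.0015, 0], 0], [0, [-0.04, 0.0015, 0], 0], [0, [-0.05, 0.0015, 0], 0], [0, [-0.058, 0.0015, 0], 0], [0, [-0.064, 0.0015, 0], 0], [0, [-0.064, 0.0015, 0], 0], [0, [-0.064, 0.0015, 0], 0]]}}

```text
clock: 11.6
tcp_pos: [0.5949, -0.1717, 0.0334]
eef_rot: [3.142, -0.001, -3.087]
ft_force: [-0.6, 0.8, -3.2]
width: 0.197
grasp_force: 98.0
```

```bash
python3 - <<'E'
from h import *
S=[]
for _ in range(3):
    c=cams.camera("side");S.append(r.state())
p=np.mean([s["tcp_pos"] for s in S],0);print(p,S[-1]["ft_force"],S[-1]["clock"],p-[.5961,-.1719,.0335])
E
```

```text
[ 0.59497761 -0.17178119  0.03346209] [-0.18779318  0.14248682 -2.12076228] 11.75 [-1.12239308e-03  1.18813809e-04 -3.79084753e-05]
```

Request:
{"api": "send_rows", "payload": {"targets": [[0, [-0.0005, 0, 0.003], 0], [0, [-0.0005, 0, 0.006], 0], [0, [-0.0005, 0, 0.008], 0], [0, [-0.0005, 0, 0.01], 0], [0, [-0.0005, 0, 0.01], 0]]}}

```text
clock: 12.38
tcp_pos: [0.5958, -0.1716, 0.0232]
eef_rot: [3.141, -0.0, -3.086]
ft_force: [-0.3, -0.6, -2.5]
width: 0.194
grasp_force: 98.0
```

No contact with the underside about 4 mm below the tip height, so the pin is in the hole. I continue down.

Request:
{"api": "send_rows", "payload": {"targets": [[0, [0, 0, 0.002], 0], [0, [0, 0, 0.004], 0], [0, [0, 0, 0.006], 0], [0, [0, 0, 0.006], 0]]}}

```text
clock: 12.88
tcp_pos: [0.5958, -0.1716, 0.0173]
eef_rot: [3.141, -0.0, -3.087]
ft_force: [-0.8, 0.6, -2.7]
width: 0.195
grasp_force: 98.0
```

Request:
{"api": "send_rows", "payload": {"targets": [[0, [0, 0, 0.002], 0], [0, [0, 0, 0.004], 0], [0, [0, 0, 0.005], 0], [0, [0, 0, 0.006], 0], [0, [0, 0, 0.006], 0]]}}

```text
clock: 13.5
tcp_pos: [0.5962, -0.1717, 0.0127]
eef_rot: [-3.141, 0.001, -3.087]
ft_force: [-4.3, 1.4, 7.6]
width: 0.196
grasp_force: 99.5
```

Request:
{"api": "send_rows", "payload": {"targets": [[0, [0.0005, 0, 0.001], 0], [0, [0.001, 0, 0.002], 0], [0, [0.001, 0, 0.0025], 0], [0, [0.001, 0, 0.0025], 0]]}}

```text
clock: 14.0
tcp_pos: [0.5962, -0.1717, 0.0109]
eef_rot: [-3.141, 0.003, -3.087]
ft_force: [-1.5, 1.2, 10.7]
width: 0.198
grasp_force: 99.8
```

Request:
{"api": "send_rows", "payload": {"targets": [[0, [0, 0, 0.001], 0], [0, [0, 0, 0.002], 0], [0, [0, 0, 0.002], 0]]}}

```text
clock: 14.38
tcp_pos: [0.5962, -0.1717, 0.0098]
eef_rot: [-3.141, 0.003, -3.087]
ft_force: [-4.4, 1.6, 16.7]
width: 0.195
grasp_force: 101.2
```

Request:
{"api": "send_rows", "payload": {"targets": [[0, [0.0005, 0, 0.001], 0], [0, [0.0005, 0, 0.002], 0], [0, [0.0005, 0, 0.002], 0]]}}

```text
clock: 14.75
tcp_pos: [0.5963, -0.1717, 0.0096]
eef_rot: [-3.141, 0.004, -3.087]
ft_force: [-7.0, 2.8, 30.2]
width: 0.198
grasp_force: 103.1
```

```bash
python3 - <<'E'
from h import *
c=cams.camera("side");s=r.state();print(s["tcp_pos"],s["ft_force"],s["eef_rot"],s["clock"])
P=cloud(c);Z=P[...,2]
B=(P[...,0]>.45)&(P[...,0]<.75)&(P[...,1]>-.26)&(P[...,1]<-.08)
m=B&(Z>.030)&(Z<.046)&(c["frame"].mean(-1)>110)
n,l,st,_=cv2.connectedComponentsWithStats(m.astype(np.uint8));k=1+st[1:,4].argmax();q=P[l==k]
A=np.c_[q[:,:2],np.ones(len(q))];print(len(q),np.linalg.lstsq(A,q[:,2],rcond=None)[0],np.median(q[:,2]))
print(cv2.minAreaRect(q[:,:2].astype(np.float32)*1000))
for a in np.arange(.54,.70,.03):
    k=(q[:,0]>a)&(q[:,0]<a+.03);print(a.round(2),k.sum(),np.median(q[k,2]).round(4) if k.any() else "")
b=B&(Z>.01)&(Z<.024);print("base z",np.median(Z[b]))
cv2.imwrite("pics/c6.png",cv2.resize(c["frame"][130:280,260:430,::-1],(680,600),interpolation=2))
E
```

```text
[ 0.59629668 -0.17173275  0.00962232] [-6.78217635  2.18880996 29.49653688] [-3.14073917  0.00395886 -3.08649242] 14.8
609 [0.0015725  0.01983715 0.04013562] 0.03781763388277284
((630.2597045898438, -169.3419189453125), (121.96736145019531, 51.02668380737305), 3.293808937072754)
0.54 1 0.0382
0.57 130 0.0376
0.6 88 0.0375
0.63 177 0.0378
0.66 212 0.038
0.69 1 0.0349
base z 0.018037572312950594
```

View pics/c6.png

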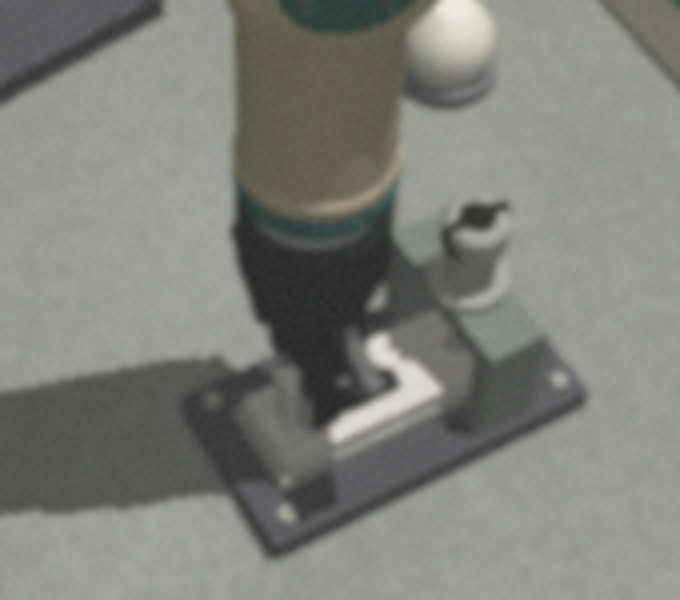

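The plate sits level under the bridge with its top at 38 mm, which is 26 + 12 mm. The push is at the hard stop, about 30 N and steady, so I hand the job in.

```bash
python3 -c "
from workcell import r
print(r.close_job())"
```

```text
the job is handed in; nothing more can be done
None
```

The lock plate is under the bridge with its hole over the pin, and the gripper still holds it and the platen down at the stop with about 30 N; the job was handed in at about 15 s and returned no verdict.

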